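# Change over the sample loader trays

## Task

Only one tray may stand out of the sample loaders at a time: with the fingertips, push the blue tray fully home first, then hook a fingertip behind the upright lip of the red tray and draw it along its rails all the way out to its stop. Do not pinch the red lip or press on its outer face, lift nothing, keep the three vials standing in the red tray, and leave everything else where it is.

Things in the scene. Friction and masses are not known exactly. Their poses are not given: they have to be found in the camera images.
- red_loader: fixed red loader: grey runway 405 x 116 mm, top 10 mm above the bench; edge rails to 23 mm, two black end stops to 30 mm at the near end (x -140 mm), white head 108 mm tall with a red band over the far end (front face x +134 mm). Origin: bench level, centre line, under the lip's inner face when the tray is home. x along the rails to the head (tray comes out to -x), z up
- blue_loader: fixed blue loader: grey runway 405 x 116 mm, top 10 mm above the bench; edge rails to 23 mm, two black end stops to 30 mm at the near end (x -140 mm), white head 108 mm tall with a blue band over the far end (front face x +134 mm). Origin: bench level, centre line, under the lip's inner face when the tray is home. x along the rails to the head (tray comes out to -x), z up
- red_tray (a joint): red tray's travel: 0 m = fully home, 0.12 m = fully out at its stop; starts home. It stays where left; sliding takes about 3 N. Tray floor top is 20 mm above the bench. From the lip's inner face towards the head: an empty well 60 mm long, 94 mm wide, then a white vial block 40 mm long, top at 38 mm
- blue_tray (a joint): blue tray's travel: 0 m = fully home, 0.12 m = fully out at its stop; starts partly out. It stays where left; sliding takes about 3 N. Tray floor top is 20 mm above the bench. From the lip's inner face towards the head: an empty well 60 mm long, 94 mm wide, then a white vial block 40 mm long, top at 38 mm
- red_lip (a point): middle of the top edge of the red tray's lip, at its inner face (towards the head), 56 mm above the bench; moves with the tray. The lip is an upright wall across the tray's near end, 100 mm wide, 36 mm tall, 8 mm thick (from this point outwards, -x of the loader). Axes as the loader's. The tray carries three vials, tops at 66 mm
- blue_lip (a point): middle of the top edge of the blue tray's lip, at its inner face (towards the head), 56 mm above the bench; moves with the tray. The lip is an upright wall across the tray's near end, 100 mm wide, 36 mm tall, 8 mm thick (from this point outwards, -x of the loader). Axes as the loader's. The tray is empty
- vial0: amber glass vial with a white cap, 22 mm across, 46 mm tall, standing loosely in a hole 18 mm deep in the red tray's block. Origin: centre of its underside, 20 mm above the bench; z up its axis. It rides with the tray
- vial1: amber glass vial with a white cap, 22 mm across, 46 mm tall, standing loosely in a hole 18 mm deep in the red tray's block. Origin: centre of its underside, 20 mm above the bench; z up its axis. It rides with the tray
- vial2: amber glass vial with a white cap, 22 mm across, 46 mm tall, standing loosely in a hole 18 mm deep in the red tray's block. Origin: centre of its underside, 20 mm above the bench; z up its axis. It rides with the tray
- spare_vial: bystander: amber vial with a green cap, 22 mm across, 46 mm tall, standing on the bench between the loaders. Origin: centre of its underside; z up
- beaker: bystander: glass beaker 90 mm across, 120 mm tall, on the left. Origin: centre of its underside; z up
- reagent_bottle: bystander: amber bottle with a blue cap, 72 mm across, 140 mm tall, on the right. Origin: centre of its underside; z up
- wash_bottle: bystander: white bottle with a red cap, 68 mm across, 170 mm tall, on the right. Origin: centre of its underside; z up
- tube_rack: bystander: red rack 90 x 156 mm with two capped tubes, 110 mm tall, on the left. Origin: centre of its underside; z up
- loose_cap: bystander: blue screw cap 32 mm across, 12 mm tall, lying on the bench between the loaders, nearer the robot. Origin: centre of its underside; z up

How it is judged:
On the way, in this order (a step that is already met when the one before it is completed fails the run):
1. the blue tray is fully home (value of joint blue_tray below 0.005 m), for 0.2 s.
2. the red tray is fully out at its stop (value of joint red_tray above 0.113 m), for 0.2 s.
At the end, for the whole second after the job is handed in: the blue tray is within 5 mm of fully home, the red tray within 7 mm of fully out and at rest, and the three vials stand (within 0.2 rad of upright) in their holes in the red tray (value of joint blue_tray below 0.005 m and value of joint red_tray above 0.113 m and velocity of joint red_tray between -0.01 and 0.01 m/s and angle between each of vial0, vial1, vial2's own z axis and vertical below 0.2 rad and z of each of vial0, vial1, vial2 in the frame of red_lip below -0.026 m and x of vial0 in the frame of red_lip between 0.07 and 0.09 m and x of vial1 in the frame of red_lip between 0.07 and 0.09 m and x of vial2 in the frame of red_lip between 0.07 and 0.09 m); the robot touches nothing.
It fails at once if the red lip is pinched or pressed from outside (over 4 N on its outer face) (contact force between the fingers and red_tray_c0 above 4 N).
It fails at once if a vial is lifted (over 15 mm) or tipped (over 0.4 rad) (height (world z) of any of vial0, vial1, vial2 above 0.035 m or angle between any of vial0, vial1, vial2's own z axis and vertical above 0.4 rad).
It fails at once if a bystander is moved (over 25 mm) or tipped (over 0.4 rad) (distance of any of spare_vial, beaker, reagent_bottle, wash_bottle, tube_rack, loose_cap from where it was at the start of the episode above 0.025 m or angle between any of spare_vial, beaker, reagent_bottle, wash_bottle, tube_rack, loose_cap's own z axis and vertical above 0.4 rad).
It also fails if it takes over 53 s, if anything falls off the work surface, if the arm or the gripper's body presses on something with over 40 N, if the wrist force passes 120 N, or if a joint passes its speed limit or range.

## Robot

A 7-joint arm with a two-finger parallel gripper is mounted at the origin on the work surface. World frame = base frame: x ahead of the robot, y to its left, z up, the work surface at z = 0. Lengths are in m, angles in rad, forces in N, time in s.
With the tool pointing down it reaches from about 0.4 to 0.9 m from the base axis. Payload 5.6 kg.
Tool frame: the origin (TCP) lies midway between the tips of the shut fingers; the grasp point (between the pads) lies 19 mm behind it; z points along the fingers, y is the line along which they close (so a half turn about z gives the same grasp; the last joint's range is limited). The gripper opens to 92 mm and grips with 3 to 60 N. Pads are 20 mm wide; open, the fingers measure 128 mm over their backs; the gripper's body (75 mm by 189 mm) begins 69 mm behind the grasp point.
Start: joints at [-0.043, 0.468, -0.012, 1.603, 0.006, 1.071, -0.056], TCP at [0.65, -0, 0.215] pointing down, gripper open.
Joint ranges: [-2.53, 2.53], [-0.31, 2.02], [-1.57, 1.55], [0.28, 2.44], [-1.29, 4.43], [0.15, 1.84], [-2.92, 2.92]. Speed limits (rad/s): [2.57, 2.57, 3.14, 3.14, 3.14, 3.14, 3.14].

## Interface

Orientations are given as a 3x3 rotation matrix whose columns are the frame's x, y, z axes.
In Python, from station import env, effector, solver, viewer, workorder, search_frame, tip_of gives the robot as it stands. Calls block until the motion is done:
- env.reach(position, orientation): joint-space move of the TCP to a pose.
- env.movel(position, frame=None, rate=0.15): straight line of the TCP; frame=None keeps the orientation; rate is the mean speed in m/s.
- env.goto_joints(angles): joint-space move.
- effector.release() and effector.grasp(squeeze=None): open the fingers fully, or close them until they stop; squeeze is the grip in N (None keeps the last).
- env.pause(seconds).
- solver.inverse_kinematics(position, orientation): joint angles nearest the present ones, or None.
- env.sense(): the state.
- viewer.read_camera(name): name is "scene" or "side" or "wrist"; returns (picture, depth): 384x512x3 uint8, red, green, blue; 384x512 float32, m along the optical axis (not along the pixel's ray), 0 where there is no reading.
- viewer.camera_info(name): a dict with "intrinsics" (3x3 intrinsics, pixels), "eye" and "rotation" of the camera in the world; the wrist camera has in their place "T_tool_cam" (4x4, takes a point from camera to tool coordinates, whose origin is the TCP and whose axes are the flange's). Camera axes: x right, y up, looking along -z (the intrinsics and any distortion apply to the point x, -y, -z); pixel columns grow to the right and rows downward; lengths in m; the calibration is good to about 2 mm. The wrist camera is an equidistant fisheye: a pixel r from the principal point sees the ray r / f radians off the axis. A picture is of the moment at which its call begins: read the wrist's pose just before it. camera_info takes no time and is no camera call.
A pose or a line that the arm cannot do raises env.PlanningError and nothing moves.
- workorder.finish_job(): hands the job in; it is judged then, once.
Trained networks look in the newest picture that a camera, given by its name, has taken for a name from the list of things; names that differ only in an ending like _2 or _b are one class to them, and where a whole thing is asked for, a point or a joint stands for the part that bears it (a point fixed in the world has none). Each returns a list of dicts, best first, with "score" (0 to 1); they miss things now and then, are a little off and sometimes report something else, mostly with a low value. They report only what shows in the picture. A call takes as long as a camera call.
- search_frame(camera, name): "at" ([x, y, z] in m, in world coordinates, good to about 4 mm: the middle of the surface that is visible of it).
- tip_of(camera, name): "at" ([x, y, z] in m, in world coordinates, good to about 4 mm: a listed point, or the origin of a listed thing).
The state is a dict: "t": time; "joint_positions": joint angles; "joint_velocities": joint speeds; "tau": joint torques, N m; "ee_pos": TCP position; "tcp_rot": TCP orientation; "wrist_force": force on the tool from outside, world axes, zero at the start; "moment": the same for the moment, N m; "gripper_width": finger opening in m; "grasp_force": force on a finger pad.
Only numpy, scipy, OpenCV 4.12 (cv2) and the standard library are available. Lean on these libraries where they do the work, as an engineer would, in place of code of your own. Each camera call takes 0.05 s, during which the arm holds its last target. There are 200 camera calls.

## Working session

There is one attempt and no reset: what is moved stays moved. The work goes in short steps, each a Python script; the robot and the scene stay as the last script left them, time stands still between calls to the robot, and variables do not carry over. Pictures are saved under pics/ and viewed, at most 10 in all, crops included, and the job is handed in when it is done.

```bash
mkdir -p pics; ls
cat > h.py <<'E'
from station import env, effector, solver, viewer, workorder, search_frame, tip_of
import numpy as np, cv2
def save(cam,name):
    p,d=viewer.read_camera(cam); cv2.imwrite(f'pics/{name}.png',p[:,:,::-1]); return p,d
def cloud(cam,d):
    c=viewer.camera_info(cam);K=np.array(c['intrinsics'])
    v,u=np.mgrid[:d.shape[0],:d.shape[1]]
    P=np.stack([(u-K[0,2])/K[0,0]*d,-(v-K[1,2])/K[1,1]*d,-d],-1)
    return P@np.array(c['rotation']).T+np.array(c['eye'])
E
python3 - <<'E'
from h import *
np.set_printoptions(precision=4,suppress=True)
for c in ['scene','side']:
    p,d=save(c,c+'0'); i=viewer.camera_info(c); print(c,i)
    np.save(f'pics/{c}.npy',d)
    for n in ['red_lip','blue_lip','red_loader','blue_loader','vial0','spare_vial','loose_cap','beaker','reagent_bottle','wash_bottle','tube_rack']:
        print(n,[(np.round(r['at'],4),round(r['score'],2)) for r in tip_of(c,n)[:3]])
s=env.sense();print(s['t'],s['ee_pos'],s['tcp_rot'],s['gripper_width'])
E
```

```text
pics
scene {'intrinsics': array([[443.6591,   0.    , 250.1461],
       [  0.    , 443.6591, 193.3863],
       [  0.    ,   0.    ,   1.    ]]), 'eye': array([1.1346, 0.675 , 1.2139]), 'rotation': array([[-0.7543, -0.5068,  0.4173],
       [ 0.6564, -0.5944,  0.4646],
       [ 0.0125,  0.6243,  0.781 ]])}
red_lip [(array([ 0.6509, -0.1519,  0.0569]), 0.88), (array([0.4869, 0.1866, 0.0554]), 0.17)]
blue_lip [(array([0.4909, 0.1899, 0.0514]), 0.8)]
red_loader [(array([ 0.6549, -0.1518, -0.005 ]), 0.68), (array([0.4875, 0.1876, 0.0539]), 0.27)]
blue_loader [(array([ 0.5531,  0.1933, -0.0022]), 0.95), (array([ 0.4481, -0.4243,  0.0016]), 0.52), (array([ 0.7393, -0.1239,  0.0168]), 0.5)]
vial0 [(array([ 0.7368, -0.1217,  0.0198]), 0.64), (array([ 0.7329, -0.1543,  0.0208]), 0.5)]
spare_vial [(array([0.5397, 0.0025, 0.0037]), 0.46)]
loose_cap [(array([ 0.4258, -0.0097,  0.0011]), 0.48)]
beaker [(array([ 0.5277,  0.3893, -0.001 ]), 0.63)]
reagent_bottle [(array([ 0.4452, -0.4232, -0.0019]), 0.6)]
wash_bottle [(array([ 0.6292, -0.407 , -0.0003]), 0.6)]
tube_rack [(array([ 0.332 ,  0.4679, -0
[... 516 characters left out ...]
86), (array([0.5402, 0.0062, 0.0027]), 0.59)]
blue_loader [(array([ 0.5559,  0.1944, -0.0038]), 0.71)]
vial0 [(array([ 0.732 , -0.1589,  0.0194]), 0.5), (array([ 0.7346, -0.1237,  0.0228]), 0.5), (array([ 0.7305, -0.1826,  0.0197]), 0.46)]
spare_vial [(array([0.5382, 0.0037, 0.0014]), 0.61)]
loose_cap [(array([ 0.4268, -0.0098,  0.0015]), 0.45)]
beaker [(array([ 0.525 ,  0.3854, -0.0003]), 0.97)]
reagent_bottle [(array([ 0.4472, -0.4256, -0.0021]), 0.98)]
wash_bottle [(array([ 0.6294, -0.4063, -0.0023]), 0.79)]
tube_rack [(array([0.3327, 0.4702, 0.0001]), 0.67)]
1.2 [ 0.65   -0.      0.2146] [[ 0.      1.      0.0001]
 [ 1.     -0.     -0.0001]
 [-0.0001  0.0001 -1.    ]] 0.09162485514938475
```

Run:
```python
from h import *
np.set_printoptions(precision=4,suppress=True)
P=np.concatenate([cloud(c,np.load(f'pics/{c}.npy'))[np.load(f'pics/{c}.npy')>0] for c in ['scene','side']])
for n,o in [('red',(.652,-.152)),('blue',(.554,.194))]:
    o=np.array(o)
    q=P[(np.abs(P[:,1]-o[1])<.085)&(P[:,0]>o[0]-.2)&(P[:,0]<o[0]+.3)]
    for lab,lo,hi in [('head',.1,.115),('rails',.0185,.0245),('lip',.052,.058),('stops',.0275,.032),('runway+',.008,.012)]:
        s=q[(q[:,2]>lo)&(q[:,2]<hi)]
        if lab in('lip','stops'): 
            s=s[s[:,0]<o[0]+.03]
        if len(s)<8: print(n,lab,len(s));continue
        r=cv2.minAreaRect(s[:,:2].astype(np.float32)*1000)
        print(n,lab,len(s),r, s.min(0),s.max(0))
```

```text
red head 2126 ((848.3642578125, -158.91452026367188), (123.2668685913086, 129.4216766357422), 86.91050720214844) [ 0.7829 -0.2233  0.1   ] [ 0.9145 -0.0972  0.115 ]
red rails 1066 ((712.3616333007812, -152.0960693359375), (125.14779663085938, 402.31719970703125), 86.49800109863281) [ 0.5088 -0.2237  0.0185] [ 0.9151 -0.082   0.0245]
red lip 106 ((648.5404052734375, -148.49339294433594), (98.47554016113281, 13.471240997314453), 87.2705078125) [ 0.6397 -0.1977  0.0521] [ 0.6562 -0.0993  0.0579]
red stops 90 ((595.5438232421875, -148.46688842773438), (118.44996643066406, 165.33204650878906), 85.86674499511719) [ 0.5091 -0.2091  0.0275] [ 0.6805 -0.0837  0.032 ]
red runway+ 942 ((686.4345703125, -154.1153564453125), (138.0946807861328, 456.8972473144531), 88.87308502197266) [ 0.457 -0.22   0.008] [ 0.9159 -0.0818  0.012 ]
blue head 1995 ((747.4239501953125, 214.2906494140625), (132.0602264404297, 124.23515319824219), 6.313948154449463) [0.6791 0.1499 0.1   ] [0.8166 0.279  0.115 ]
blue rails 1455 ((612.3091430664062, 200.19674682617188), (403.25567626953125, 125.17453002929688), 7.191980838775635) [0.4068 0.1188 0.0185] [0.8182 0.279  0.0245]
blue lip 101 ((485.06268310546875, 183.25086975097656), (12.661303520202637, 105.7049560546875), 5.255395889282227) [0.475  0.1304 0.0521] [0.4953 0.2359 0.0579]
blue stops 198 ((500.2203063964844, 186.437744140625), (176.30003356933594, 119.05535888671875), 7.486749649047852) [0.4061 0.1164 0.0275] [0.584  0.2482 0.032 ]
blue runway+ 497 ((597.8800659179688, 197.55545043945312), (432.58160400390625, 121.63103485107422), 7.12809944152832) [0.3881 0.1157 0.008 ] [0.8182 0.2788 0.012 ]
```

View pics/scene0.png

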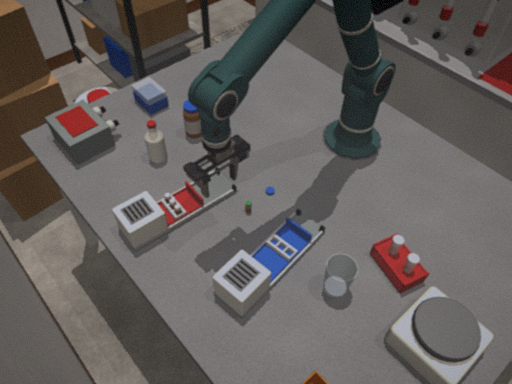

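View pics/side0.png

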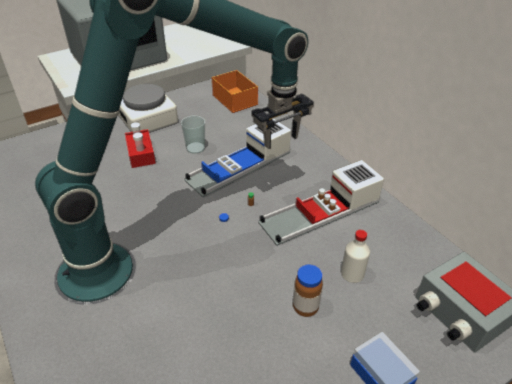

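The scene view puts the red lip at about (193,192) and the blue lip at about (300,230). The depth fits and the networks agree:
- **Red loader:** origin about (0.6525, -0.1485), yaw -3.5°.
- **Blue loader:** origin about (0.553, 0.193), yaw +7.2°, tray about 64 mm out.

Next I push the blue tray home with shut fingers.

```bash
cat >> h.py <<'E'
L={'red':(np.array([.6525,-.1485]),np.radians(-3.5)),'blue':(np.array([.553,.193]),np.radians(7.2))}
def pt(n,x,z):
    o,a=L[n]; return [o[0]+x*np.cos(a),o[1]+x*np.sin(a),z]
def R(n):
    a=L[n][1];c,s=np.cos(a),np.sin(a)
    return np.array([[c,s,0],[s,-c,0],[0,0,-1.]])
def loc(n):
    s=env.sense();o,a=L[n];d=np.array(s['ee_pos'])[:2]-o;u=np.array([np.cos(a),np.sin(a)])
    return np.round([s['t'],d@u*1000,s['ee_pos'][2]*1000,np.array(s['wrist_force'])[:2]@u,s['wrist_force'][2]],1)
E
python3 - <<'E'
from h import *
effector.grasp(3)
env.reach(pt('blue',-.115,.2),R('blue'));print(loc('blue'))
env.movel(pt('blue',-.115,.036),rate=.12);print(loc('blue'))
for x in [-.09,-.075,-.06,-.04,-.03,-.024,-.021,-.018,-.015,-.012,-.009]:
    env.movel(pt('blue',x,.036),rate=.05);l=loc('blue');print(x,l)
    if abs(l[3])>15: break
print(env.sense()['gripper_width']);save('scene','blue1')
print(tip_of('scene','blue_lip')[:1])
E
```

```text
[ 4.100e+00 -1.145e+02  2.002e+02  1.000e-01 -6.000e-01]
[   5.6 -114.5   36.6    0.3    0.7]
-0.09 [  6.3 -90.2  35.8   0.1   0.1]
-0.075 [  6.8 -74.3  36.    0.6  -0. ]
-0.06 [  7.2 -58.9  36.1   0.2   0.2]
-0.04 [  7.8 -39.   36.1  -0.3  -0.5]
-0.03 [  8.1 -29.1  36.1   0.5   0.2]
-0.024 [  8.4 -23.3  36.   -0.1  -0.3]
-0.021 [  8.6 -20.9  36.   -1.2   0.1]
-0.018 [  8.9 -18.4  35.9  -2.9   0.8]
-0.015 [  9.1 -18.3  35.6 -10.8   7.2]
-0.012 [  9.4 -18.3  35.4 -16.9  14.5]
0.0005445406039089124
[{'at': [0.5536, 0.1965, 0.0533], 'score': 0.93}]
```

The blue tray is against its home stop: the TCP is blocked at -18.3 mm (predicted -18) and the network sees the lip at the origin. I'll back off, then hook the red lip.

Run:
```python
from h import *
env.movel(pt('blue',-.06,.036),rate=.1)
env.movel(pt('blue',-.06,.22),rate=.2)
save('side','blue2');print(tip_of('side','blue_lip')[:1],tip_of('side','red_lip')[:1])
env.reach(pt('red',.028,.2),R('red'));print(loc('red'))
for z in (.075,.05,.033):
    env.movel(pt('red',.028,z),rate=.08);l=loc('red');print(l)
    if abs(l[4])>5: break
save('side','red1')
```

```text
[{'at': [0.5528, 0.1954, 0.0559], 'score': 0.6}] [{'at': [0.653, -0.1468, 0.0567], 'score': 0.59}]
[ 12.8  28.1 200.1  -0.5  -0.4]
[14.5 28.4 75.6  1.3 -0.5]
[14.9 27.4 49.  -0.1  0.8]
[15.3 27.4 32.1 -0.4 -0.1]
```

View pics/red1.png

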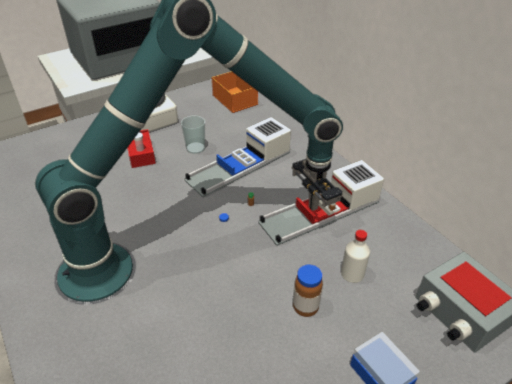

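The blue tray is home (about (240,160)). The fingertips are in the red tray's well (about (318,208)), behind the lip and clear of the vials. Now I draw it out.

Run:
```python
from h import *
for x in [.012,.008,0,-.03,-.06,-.09,-.1,-.105,-.108,-.111,-.114,-.117,-.12]:
    env.movel(pt('red',x,.033),rate=.04);l=loc('red');print(x,l)
    if abs(l[3])>10: break
env.pause(.3)
save('scene','red2');print(tip_of('scene','red_lip')[:1],pt('red',-.12,.056))
```

```text
0.012 [15.9 12.  33.3  0.  -0.1]
0.008 [16.1  8.2 33.2  0.8  0.3]
0 [16.5 -0.6 33.   0.5  0.8]
-0.03 [ 17.4 -30.7  32.9  -0.3  -0.4]
-0.06 [ 18.3 -60.6  33.   -0.3   0.4]
-0.09 [ 19.2 -90.7  32.9   0.2  -0.4]
-0.1 [  19.6 -100.8   32.9   -0.4   -0.3]
-0.105 [  19.9 -105.5   33.     0.     0.5]
-0.108 [  20.1 -108.1   33.1    0.9    0.6]
-0.111 [  20.4 -110.    33.2    5.8   -2.3]
-0.114 [  20.6 -110.    33.5   11.4   -8.6]
[{'at': [0.5314, -0.1462, 0.0579], 'score': 0.84}] [np.float64(0.5327238241893759), np.float64(-0.14117417525581716), 0.056]
```

View pics/red2.png

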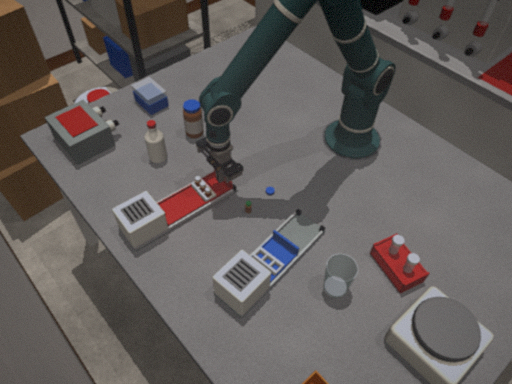

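The red tray is at its stop: blocked at -110.0 mm, exactly as predicted, with the lip at x≈0.531. The vials are standing at about (203,186). I'll move the fingers off the lip, lift clear, check and hand in.

Run:
```python
from h import *
env.movel(pt('red',-.094,.033),rate=.04);print(loc('red'))
env.movel(pt('red',-.094,.25),rate=.12);print(loc('red'))
env.pause(.3)
for c in ('side','scene'):
    p,d=viewer.read_camera(c)
    if c=='side': cv2.imwrite('pics/end.png',cv2.resize(p[100:270,150:400,::-1],None,fx=3,fy=3))
    for n in ('red_lip','blue_lip','vial0'): print(c,n,[np.round(r['at'],3) for r in tip_of(c,n)[:3]])
```

```text
[ 21.7 -94.5  32.8   0.9  -0.4]
[ 23.6 -94.3 249.3  -0.7  -0.4]
side red_lip []
side blue_lip [array([0.556, 0.193, 0.053]), array([ 0.531, -0.142,  0.058])]
side vial0 [array([ 0.608, -0.179,  0.017]), array([ 0.612, -0.118,  0.023]), array([ 0.61 , -0.148,  0.019])]
scene red_lip [array([ 0.533, -0.146,  0.053]), array([0.527, 0.387, 0.002])]
scene blue_lip [array([0.555, 0.193, 0.053])]
scene vial0 [array([ 0.618, -0.114,  0.02 ]), array([ 0.611, -0.175,  0.018])]
```

View pics/end.png

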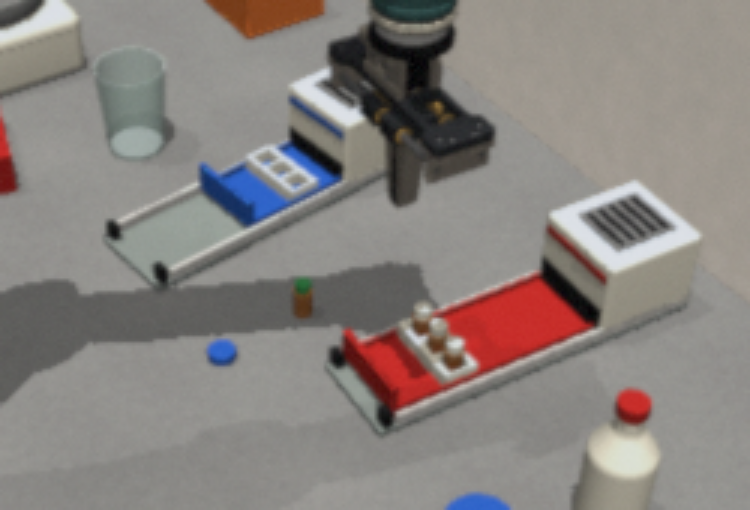

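The crop shows the blue tray home (lip at (228,193)) and the red lip at the stops (370,370). The three vials are upright at (440,340), the bystanders are in place and the gripper is clear.

```bash
python3 -c "
from h import *
print(workorder.finish_job())"
```

```text
the job is handed in; nothing more can be done
None
```

The job is handed in (no verdict was returned): the blue tray was pushed fully home first, then the red tray was drawn out to its stop by its inner lip; in the last pictures its three vials are upright, the bystanders in view are in place and the gripper is clear.

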